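# Index a nail-tip carriage under the curing lamp and hold it

### The arm

A 7-joint arm with a two-finger parallel gripper is mounted at the origin on the work surface. World frame = base frame: x ahead of the robot, y to its left, z up, the work surface at z = 0. Lengths are in m, angles in degrees, forces in N, time in s.
With the tool pointing down it reaches from about 0.425 to 0.825 m from the base axis. Payload 3.6 kg.
Tool frame: the origin (TCP) lies midway between the tips of the shut fingers; the grasp point (between the pads) lies 19 mm behind it; z points along the fingers, y is the line along which they close (so a half turn about z gives the same grasp; the last joint's range is limited). The gripper opens to 85 mm and grips with 20 to 120 N. Pads are 22 mm wide; open, the fingers measure 114 mm over their backs; the gripper's body (76 mm by 85 mm) begins 54 mm behind the grasp point. The pads swing forward as they close: fully open they stand 13 mm farther back than shut.
Start: joints at [-77.779, 35.231, -0.722, 81.555, 0.464, 63.22, -2.315], TCP at [0.154, 0.631, 0.231] pointing down, gripper open.
Joint ranges: [-178.69, 178.69], [-17.37, 117.87], [-77.05, 75.6], [15.02, 138.74], [-78.02, 258.01], [0.78, 113.62], [-162.83, 162.83]. Speed limits (degrees/s): [159.86, 159.86, 180, 180, 180, 180, 180].

### API

Orientations are given as a 3x3 rotation matrix whose columns are the frame's x, y, z axes.
In Python, from cell import r, vision gives the robot as it stands.
- The arm moves only by the tool servo_tool, never from a script. Its argument "increments" is a list of rows, each a list of 2 entries, a list of its own where there are three numbers: the shift along the tool's x, y, z in m, then the turn, a rotation vector about the tool's x, y, z in rad. A call has 1 to 8 rows; each row shifts and turns the commanded pose from where the row before left it, along the tool's axes as they then stand; what a row does not reach is not made up. A row lasts 1/12 s, in which the tool goes at most 41.7 mm and 7.16 degrees, less where a joint would pass 70% of its speed; a pose out of reach is approached as far as the arm can. A call with a gripper value outside its range is refused whole. "hand" is the closure, from 0 (fully open) to 1 (shut), set as the call begins (left out, the last holds). The fingers move at their own pace and stop on an object; "force" is the grip in N (left out, the last holds). Time passes only in rows, so rows that do not move let the fingers close. It gives the time, the measured TCP pose, the force, the opening and the grip force at its end, in the units of the state.
- r.state(): the state, without advancing time (a new reading comes with each control period).
- vision.get_image(name): name is "side" or "top" or "wrist"; returns a dict with "image" (420x560x3 uint8, blue, green, red), "mtx" (3x3 intrinsics, pixels), "R" (3x3) and "t" (3): a world point X has camera coordinates R X + t. Camera axes: x right, y down, z forward; pixel columns grow to the right and rows downward; lengths in m; the calibration is good to about 2 mm. A picture is of the moment at which its call begins. There is no depth.
- r.sign_off(): hands the job in; it is judged then, once.
The state is a dict: "t": time; "joints": joint angles; "joint_velocities": joint speeds; "tau": joint torques, N m; "ee_pos": TCP position; "tool_rot": TCP orientation; "ft_force": force on the tool from outside, world axes, zero at the start; "ft_torque": the same for the moment, N m; "finger_gap": opening from 0.0 (shut) to 1.0 (fully open); "finger_force": force on a finger pad.
Only numpy, scipy, OpenCV 4.12 (cv2) and the standard library are available. Lean on these libraries where they do the work, as an engineer would, in place of code of your own. Each camera call takes 0.05 s, during which the arm holds its last target. There are 200 camera calls.

### The job

Swing the hinged wire retainer down over the row of nail tips until it rests in its catch. Then take the black knob on the carriage and slide it along the rail towards the lamp until the ball clicks into the notch at the orange pointer. Finish while still holding the knob, carriage steady in the notch for the flash cure; leave the other things on the desk where they are.

Things in the scene. Friction and masses are not known exactly. Their poses are not given: they have to be found in the camera images.
- station: White lamp station fixed to the desk: base plate 150 x 400 x 8 mm, origin under its centre, x away from the robot (yaw varies), y along the rail towards the lamp. Two rods along y carry the carriage; end blocks at y = +-192 mm, 30 mm high. The white lamp head, 90 x 180 mm, 85 mm high, stands behind the rail: centre at x = 128, y = 100 mm, front face at x = 83 mm.
- slide_knob: Upright black round knob, 18 mm across, 44 mm high (flange 26 mm across, lowest 5 mm), on the carriage's centreline, 47 mm from its middle, away from the lamp; pinch it from above. Origin: centre of its underside, 32 mm above the desk (the carriage's top face); axes as the station's. Carriage: aluminium plate 75 x 124 mm, slides along station y only with 1.2 N friction.
- index (a point): Front tip of the orange index line on the carriage's front lip, 34 mm above the desk, 58 mm in front of the carriage centre, 47 mm from the knob axis along station +y. Moves with the carriage; the spring ball sits under this lip. The carriage starts at the rail end away from the lamp and could also run on 20 mm or more past the notch.
- notch (a point): Tip of the orange pointer on the dark detent block clamped to the base's front, 28 mm above the desk; its place along the rail varies; axes as the station's. Ball in notch = index level with this along station y. Ridges 8.5 mm before and after: about 5 N to climb the first, from 16 mm before; the ball is pulled in after its top, has about 1 mm play in the notch, and about 5 N to leave.
- retainer (a joint): Angle of the wire retainer on the carriage: 0 = down, resting in its catch; grows as it is lifted, up to 1.7 rad. It starts raised, between 0.9 and 1.45 rad. Its hinge is stiff (0.055 N m): it stays where it is left and must be pushed all the way down.
- retainer_bar (a point): Middle of the retainer's front bar (red sleeve 9 mm thick, 34 mm long along station y), 60 mm from the hinge line; moves with the retainer. The frame is 72 mm wide, of 6 mm wire, open in the middle. Closed, the bar lies 60 mm to station -x of the hinge, at its height; raised, it stands above the hinge, leaning to the front.
- retainer_hinge (a point): Middle of the retainer's hinge line, 50 mm above the desk, at the rear edge of the carriage (30 mm behind its centreline, 65 mm along station +y from the knob). The line runs along station y.
- gel_black: Bystander: black gel jar, 32 mm across, 26 mm high, on the desk in front of the rail's start end; origin at the centre of its underside. Leave it alone.
- gel_lilac: Bystander: black gel jar with lilac cap, 32 mm across, 26 mm high, on the desk in front of the rail; origin at the centre of its underside. Leave it alone.
- polish: Bystander: polish bottle, 28 mm across, 68 mm high, behind the rail's start end; origin at the centre of its underside. Leave it alone.
- buffer: Bystander: pink buffer block, 28 x 90 x 26 mm, past the lamp end of the station; origin at the centre of its underside. Leave it alone.
- nail_file: Bystander: lilac nail file, 170 x 20 x 5 mm, past the start end of the station; origin at the centre of its underside. Leave it alone.
- jar_cap: Bystander: loose black jar cap, 34 mm ring, 10 mm high, behind the rail near its middle; origin at the centre of its underside. Leave it alone.

How it is judged:
By the outcome, as a careful person would: the job done as asked, in the order asked, and still so for the second after the job is handed in, while the arm keeps its last pose, push and grip.
It also fails if it takes over 69 s, if anything falls off the work surface, if the arm or the gripper's body presses on something with over 40 N, if the wrist force passes 120 N, or if a joint passes its speed limit or range.

## Working session

There is one attempt and no reset: what is moved stays moved. The work goes in short steps, Python scripts to look and compute and a tool call to move; the robot and the scene stay as the last step left them, time stands still between calls to the robot, and variables do not carry over. Pictures are saved under pics/ and viewed, at most 10 in all, crops included, and the job is handed in when it is done.

Besides the shell and the picture viewer there is one more tool, called after "Emit:" as a command line: name --argument value ..., lists and objects as JSON in quotes. servo_tool: Moves the arm, as the interface text tells. Its arguments: {"type":"object","properties":{"increments":{"type":"array"},"hand":{"type":"number"},"force":{"type":"number"}},"required":["increments"]}

```bash
mkdir -p pics; ls; python3 - <<'E'
from cell import r, vision
import cv2,numpy as np,pickle
d={}
for n in("side","top","wrist"):
    d[n]=vision.get_image(n); cv2.imwrite(f"pics/{n}0.png",d[n]["image"])
pickle.dump(d,open("d0.pkl","wb"))
s=r.state();print(s["t"],s["ee_pos"],s["tool_rot"],s["ft_force"])
for n in d: print(n,d[n]["mtx"],(-d[n]["R"].T@d[n]["t"]).round(3))
E
```

```text
pics
0.15 [0.15422786 0.63083265 0.23041681] [[-9.71391085e-01  2.37485043e-01 -4.62610601e-04]
 [ 2.37485493e-01  9.71389175e-01 -1.92671537e-03]
 [-8.19115066e-06 -1.98145744e-03 -9.99998037e-01]] [-0.24756176 -0.14444178  0.82064122]
side [[408.90648067   0.         276.45884773]
 [  0.         408.90648067 203.32075241]
 [  0.           0.           1.        ]] [ 0.269 -0.516  0.68 ]
top [[399.24475553   0.         283.02849961]
 [  0.         399.24475553 208.03256478]
 [  0.           0.           1.        ]] [0.463 0.033 0.828]
wrist [[302.49476017   0.         278.90293228]
 [  0.         302.49476017 210.12717302]
 [  0.           0.           1.        ]] [0.087 0.647 0.372]
```

View pics/side0.png

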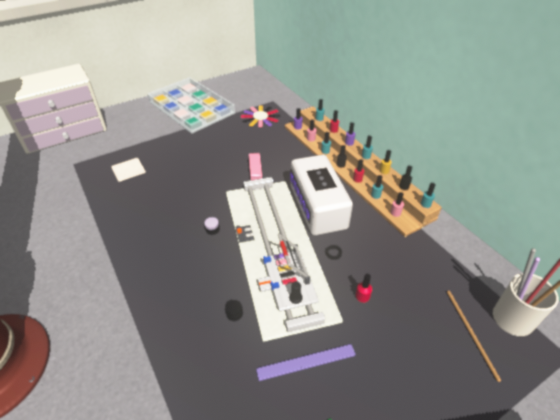

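View pics/top0.png

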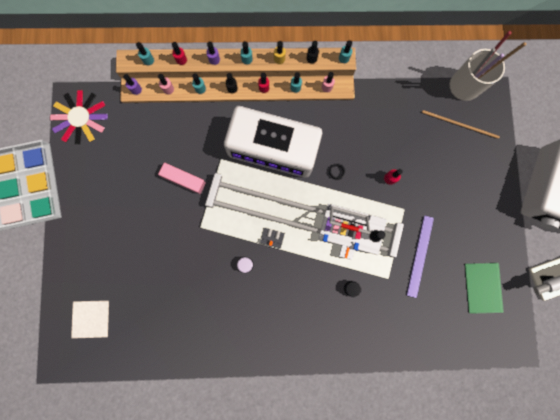

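Top view: the station runs from the lamp end (212,190) to the start end (395,240). The knob is near (377,236), the notch block near (272,240), and the raised retainer has its red sleeve near (350,228). I'll enlarge both views.

```bash
python3 - <<'E'
import cv2,pickle
d=pickle.load(open("d0.pkl","rb"))
cv2.imwrite("pics/topc.png",cv2.resize(d["top"]["image"][185:285,250:410],None,fx=5,fy=5,interpolation=cv2.INTER_CUBIC))
cv2.imwrite("pics/sidec.png",cv2.resize(d["side"]["image"][215:335,220:340],None,fx=5,fy=5,interpolation=cv2.INTER_CUBIC))
E
```

```text
(no output)
```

View pics/topc.png

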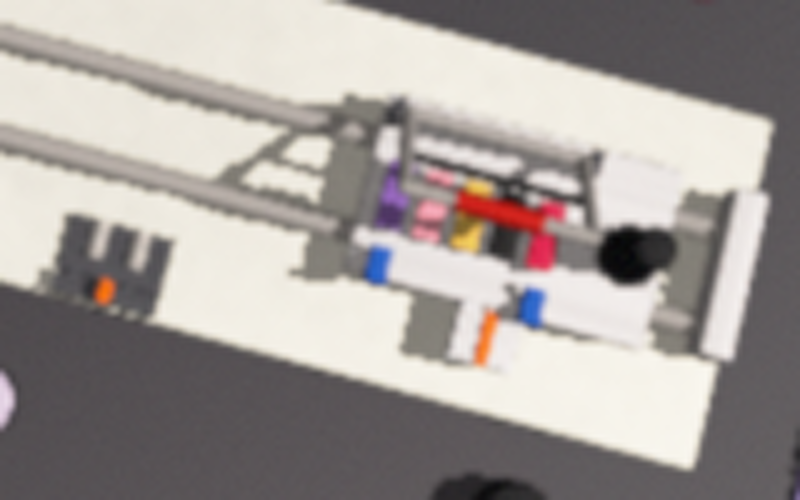

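View pics/sidec.png

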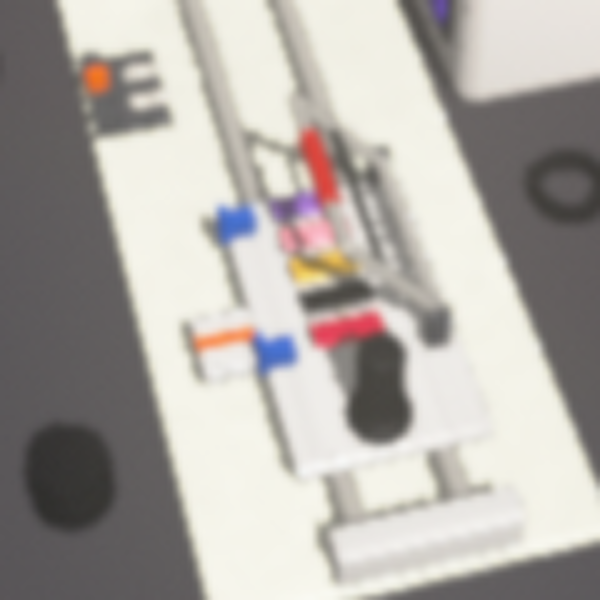

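Both crops are clear.
- Top crop: sleeve ends (460,203) and (545,220), index tip (484,362), pointer (104,292), knob top (658,248), hinge ends (403,108) and (595,160), plate corners (772,120) and (692,468).
- Side crop: sleeve ends (312,135) and (328,195), index tip (197,343), pointer (97,77), knob top (380,352).

```bash
cat > h.py <<'E'
import cv2,numpy as np,pickle
d=pickle.load(open("d0.pkl","rb"))
P={n:d[n]["mtx"]@np.c_[d[n]["R"],d[n]["t"]] for n in d}
def tri(a,b):
    X=cv2.triangulatePoints(P["top"],P["side"],np.array(a,float).reshape(2,1),np.array(b,float).reshape(2,1));return (X[:3]/X[3]).ravel()
def onz(n,p,z):
    c=-d[n]["R"].T@d[n]["t"]; v=d[n]["R"].T@np.linalg.inv(d[n]["mtx"])@[p[0],p[1],1]; return c+v*(z-c[2])/v[2]
def T(x,y): return (250+x/5-.4,185+y/5-.4)
def S(x,y): return (220+x/5-.4,215+y/5-.4)
E
python3 - <<'E'
from h import *
np.set_printoptions(precision=4,suppress=True)
K={"sleeve+":(T(460,203),S(312,135)),"sleeve-":(T(545,220),S(328,195)),"index":(T(484,362),S(197,343)),"notch":(T(104,292),S(97,77)),"knobtop":(T(658,248),S(380,352)),"hinge-":(T(595,160),S(435,325)),"plate":None}
for k,v in K.items():
    if v: print(k,tri(*v))
print("knobtop z76",onz("top",T(658,248),.076),onz("side",S(380,352),.076))
print("index z34",onz("top",T(484,362),.034),onz("side",S(197,343),.034))
print("notch z28",onz("top",T(104,292),.028),onz("side",S(97,77),.028))
print("hinge z50",onz("top",T(403,108),.05),onz("top",T(595,160),.05),onz("side",S(435,325),.05))
a=onz("top",T(772,120),.008);b=onz("top",T(692,468),.008);c=onz("top",T(330,0),.008)
print(a,b,c,np.linalg.norm(a-b)); 
# left end corners of plate from full top view
e=onz("top",(220,163),.008);f=onz("top",(203,227),.008);print(e,f)
for p,q in((a,e),(b,f),(a,c)): w=q-p;print("yaw",np.degrees(np.arctan2(-w[0],w[1])),np.linalg.norm(w))
E
```

```text
sleeve+ [ 0.5285 -0.0957  0.099 ]
sleeve- [ 0.5193 -0.1254  0.1019]
index [ 0.4691 -0.1133  0.0329]
notch [0.502  0.0366 0.0214]
knobtop [ 0.5102 -0.1747  0.0723]
hinge- [ 0.5468 -0.1592  0.0433]
knobtop z76 [ 0.5111 -0.1742  0.076 ] [ 0.5077 -0.1765  0.076 ]
index z34 [ 0.4702 -0.1136  0.034 ] [ 0.4676 -0.1137  0.034 ]
notch z28 [0.5019 0.0365 0.028 ] [0.4994 0.0311 0.028 ]
hinge z50 [ 0.5704 -0.0832  0.05  ] [ 0.548  -0.1584  0.05  ] [ 0.5419 -0.1625  0.05  ]
[ 0.5677 -0.2441  0.008 ] [ 0.4254 -0.2016  0.008 ] [ 0.6226 -0.0607  0.008 ] 0.1485486985070702
[0.6727 0.1386 0.008 ] [0.5389 0.1739 0.008 ]
yaw -15.343929830061686 0.39683931358917124
yaw -16.820149184998964 0.39227050842387934
yaw -16.64312707435183 0.19139666705021333
```

Yaw is about -16.5°, the retainer about 0.94 rad, and knob, hinge and index agree with each other. The index-to-notch distance is about 150 mm. I'll swing over first, closing the fingers on the way.

Emit:
servo_tool --increments '[[[-0.04,-0.0012,0],[0,0,0.0615]],[[-0.04,-0.0012,0],[0,0,0.0615]],[[-0.04,-0.0012,0],[0,0,0.0615]],[[-0.04,-0.0012,0],[0,0,0.0615]],[[-0.04,-0.0012,0],[0,0,0.0615]],[[-0.04,-0.0012,0],[0,0,0.0615]],[[-0.04,-0.0012,0],[0,0,0.0615]],[[-0.04,-0.0012,0],[0,0,0.0615]]]' --hand 1 --force 40

```text
t: 0.82
ee_pos: [0.4362, 0.4824, 0.2308]
tool_rot: [[-0.742, 0.67, -0.0], [0.67, 0.742, -0.0], [0.0, -0.0, -1.0]]
ft_force: [0.5, -0.2, 0.5]
finger_gap: -0.002
finger_force: 0.0
```

Emit:
servo_tool --increments '[[[-0.04,-0.0012,0],[0,0,0.0615]],[[-0.04,-0.0012,0],[0,0,0.0615]],[[-0.04,-0.0012,0],[0,0,0.0615]],[[-0.04,-0.0012,0],[0,0,0.0615]],[[-0.04,-0.0012,0],[0,0,0.0615]],[[-0.04,-0.0012,0],[0,0,0.0615]],[[-0.04,-0.0012,0],[0,0,0.0615]],[[-0.04,-0.0012,0],[0,0,0.0615]]]'

```text
t: 1.48
ee_pos: [0.6128, 0.2192, 0.2308]
tool_rot: [[-0.337, 0.941, -0.0], [0.941, 0.337, -0.0], [-0.0, -0.0, -1.0]]
ft_force: [0.3, 0.4, 0.5]
finger_gap: -0.002
finger_force: 0.0
```

Emit:
servo_tool --increments '[[[-0.04,-0.0012,0],[0,0,0.0615]],[[-0.04,-0.0012,0],[0,0,0.0615]],[[-0.04,-0.0012,0],[0,0,0.0615]],[[-0.04,-0.0012,0],[0,0,0.0615]],[[-0.04,-0.0012,0],[0,0,0.0615]],[[-0.04,-0.0012,0],[0,0,0.0615]],[[-0.04,-0.0012,0],[0,0,0.0615]],[[-0.04,-0.0012,0],[0,0,0.0615]]]'

```text
t: 2.15
ee_pos: [0.6442, -0.0961, 0.2308]
tool_rot: [[0.147, 0.989, -0.0], [0.989, -0.147, 0.0], [0.0, -0.0, -1.0]]
ft_force: [0.6, -0.6, -0.1]
finger_gap: 0.001
finger_force: 0.0
```

Emit:
servo_tool --increments '[[[0,0,0],[0,0,0.07]],[[0,0,0],[0,0,0.07]],[[-0.012,-0.028,0.02],[0,0,0]],[[-0.012,-0.028,0.02],[0,0,0]],[[-0.012,-0.028,0.02],[0,0,0]],[[-0.012,-0.028,0.02],[0,0,0]],[[0,0,0],[0,0,0]],[[0,0,0],[0,0,0]]]'

```text
t: 2.82
ee_pos: [0.5198, -0.1089, 0.1498]
tool_rot: [[0.283, 0.959, -0.006], [0.959, -0.283, 0.002], [-0.0, -0.006, -1.0]]
ft_force: [1.1, -0.0, 0.4]
finger_gap: 0.003
finger_force: 0.0
```

```bash
python3 - <<'E'
from cell import r, vision
import cv2,numpy as np
i=vision.get_image("side")["image"][195:335,220:360];j=vision.get_image("wrist")["image"]
a=cv2.resize(i,(400,400),interpolation=cv2.INTER_CUBIC);b=cv2.resize(j,(400,300))
cv2.imwrite("pics/h.png",np.hstack([a,np.vstack([b,b[:100]*0])]));print(r.state()["ee_pos"])
E
```

```text
[ 0.52520056 -0.1089873   0.15199643]
```

View pics/h.png

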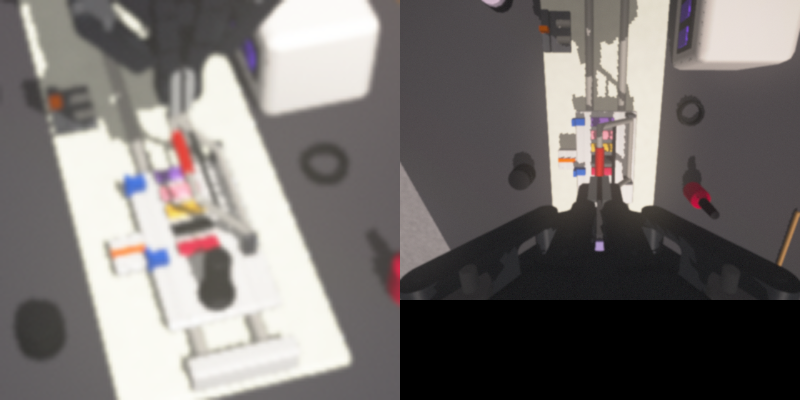

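The tips are over the red sleeve in both views: side at (180,150), wrist at (600,165). Next I lower and follow the bar's arc.

Emit:
servo_tool --increments '[[[0,0,0.02],[0,0,0]],[[0,0,0.02],[0,0,0]],[[0,0,0.008],[0,0,0]],[[0,-0.005,0.005],[0,0,0]],[[0,-0.005,0.005],[0,0,0]],[[0,0,0],[0,0,0]]]'

```text
t: 3.42
ee_pos: [0.5139, -0.1056, 0.0931]
tool_rot: [[0.28, 0.96, -0.0], [0.96, -0.28, 0.0], [0.0, -0.0, -1.0]]
ft_force: [0.1, 0.0, -0.3]
finger_gap: 0.002
finger_force: 0.0
```

Emit:
servo_tool --increments '[[[0,-0.004,0.005],[0,0,0]],[[0,-0.003,0.005],[0,0,0]],[[0,-0.002,0.005],[0,0,0]],[[0,-0.002,0.005],[0,0,0]],[[0,-0.001,0.005],[0,0,0]],[[0,-0.001,0.005],[0,0,0]],[[0,0,0.004],[0,0,0]],[[0,0,0],[0,0,0]]]'

```text
t: 4.08
ee_pos: [0.5011, -0.1028, 0.0584]
tool_rot: [[0.281, 0.96, -0.001], [0.96, -0.281, -0.0], [-0.001, -0.001, -1.0]]
ft_force: [-0.4, 0.6, -0.5]
finger_gap: 0.0
finger_force: 0.0
```

```bash
python3 - <<'E'
from cell import r, vision
import cv2,numpy as np
i=vision.get_image("side")["image"][215:335,220:340];j=vision.get_image("wrist")["image"][80:290,180:390]
a=cv2.resize(i,(400,400),interpolation=cv2.INTER_CUBIC);b=cv2.resize(j,(400,400),interpolation=cv2.INTER_CUBIC)
cv2.imwrite("pics/h2.png",np.hstack([a,b]));s=r.state();print(s["ee_pos"],s["ft_force"])
E
```

```text
[ 0.50165352 -0.10293835  0.05913411] [-0.35286649 -0.8654531   0.18762177]
```

View pics/h2.png

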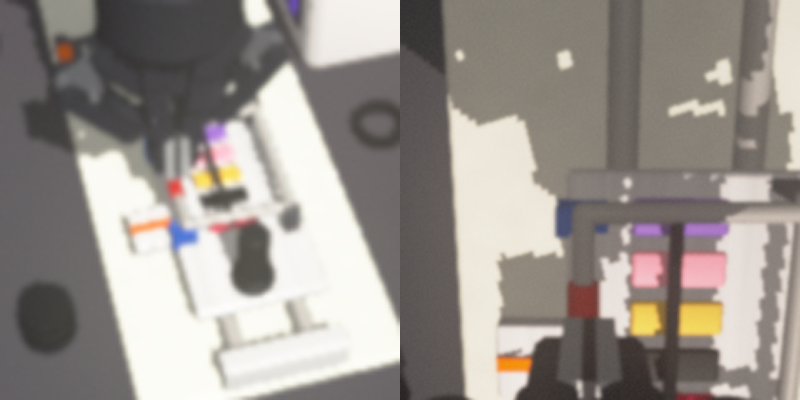

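The bar has followed the tip and is nearly down: wrist view (583,300), side view (175,188). I'll press on until force builds.

Emit:
servo_tool --increments '[[[0,0,0.002],[0,0,0]],[[0,0,0.002],[0,0,0]],[[0,0,0.002],[0,0,0]],[[0,0,0],[0,0,0]]]'

```text
t: 4.52
ee_pos: [0.5017, -0.1029, 0.0542]
tool_rot: [[0.281, 0.96, 0.001], [0.96, -0.281, 0.0], [0.0, 0.001, -1.0]]
ft_force: [-1.3, 0.0, 7.1]
finger_gap: 0.004
finger_force: 3.7
```

Emit:
servo_tool --increments '[[[0,0,0.001],[0,0,0]],[[0,0,0.001],[0,0,0]],[[0,0,0],[0,0,0]]]'

```text
t: 4.77
ee_pos: [0.5017, -0.1029, 0.0538]
tool_rot: [[0.282, 0.96, 0.002], [0.96, -0.282, 0.001], [0.001, 0.002, -1.0]]
ft_force: [-4.1, 1.1, 19.4]
finger_gap: 0.0
finger_force: 9.6
```

Closed and solid (19 N). I'll lift, open, and go over the knob.

Emit:
servo_tool --increments '[[[0,0,-0.02],[0,0,0]],[[0,0,-0.035],[0,0,0]],[[0,0,-0.035],[0,0,0]],[[-0.022,0.01,0],[0,0,0]],[[-0.022,0.01,0],[0,0,0]],[[-0.023,0.009,0],[0,0,0]],[[0,0,0],[0,0,0]],[[0,0,0],[0,0,0]]]'

```text
t: 5.43
ee_pos: [0.5099, -0.1768, 0.1414]
tool_rot: [[0.284, 0.959, 0.0], [0.959, -0.284, -0.001], [-0.001, 0.0, -1.0]]
ft_force: [0.6, 0.4, -0.6]
finger_gap: -0.0
finger_force: 0.0
```

Emit:
servo_tool --increments '[[[0,0,0],[0,0,0]],[[0,0,0],[0,0,0]],[[0,0,0],[0,0,0]]]' --hand 0.35

```text
t: 5.68
ee_pos: [0.5103, -0.1735, 0.1411]
tool_rot: [[0.279, 0.96, -0.001], [0.96, -0.279, 0.001], [0.001, -0.001, -1.0]]
ft_force: [0.2, -0.0, 0.2]
finger_gap: 0.415
finger_force: 0.0
```

```bash
python3 - <<'E'
from cell import r, vision
import cv2,numpy as np
g=vision.get_image("side")["image"];i=g[215:335,220:340];j=vision.get_image("wrist")["image"]
a=cv2.resize(i,(400,400),interpolation=cv2.INTER_CUBIC);b=cv2.resize(j[120:420,130:430],(400,400),interpolation=cv2.INTER_CUBIC)
cv2.imwrite("pics/h3.png",np.hstack([a,b]));s=r.state();print(s["ee_pos"],s["ft_force"],s["finger_gap"])
E
```

```text
[ 0.51035787 -0.17397313  0.14119563] [-0.41294855 -0.51437181 -0.76232275] 0.5915429304931092
```

View pics/h3.png

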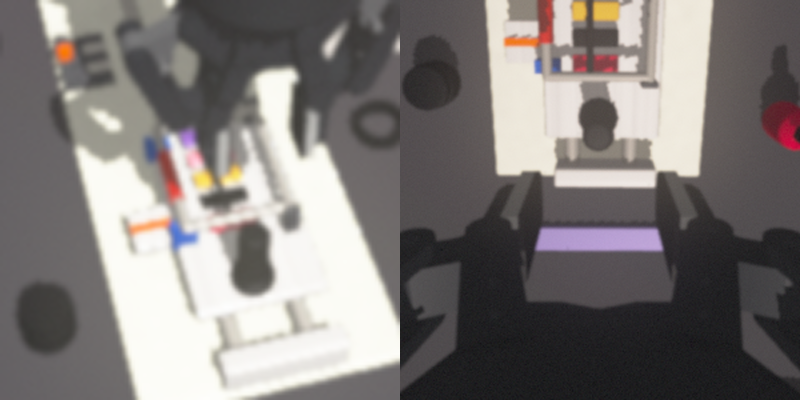

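The retainer lies flat in its catch, and the knob at (599,120) is centred between the fingers. I'll lower and grip.

Emit:
servo_tool --increments '[[[0,0,0.03],[0,0,0]],[[0,0,0.03],[0,0,0]],[[0,0,0.025],[0,0,0]],[[0,0,0.012],[0,0,0]],[[0,0,0],[0,0,0]],[[0,0,0],[0,0,0]]]'

```text
t: 6.28
ee_pos: [0.5101, -0.1747, 0.044]
tool_rot: [[0.281, 0.96, -0.001], [0.96, -0.281, 0.0], [-0.0, -0.001, -1.0]]
ft_force: [0.3, 0.8, -0.0]
finger_gap: 0.652
finger_force: 0.0
```

Emit:
servo_tool --increments '[[[0,0,0],[0,0,0]],[[0,0,0],[0,0,0]],[[0,0,0],[0,0,0]],[[0,0,0],[0,0,0]],[[0,0,0],[0,0,0]],[[0,0,0],[0,0,0]],[[0,0,0],[0,0,0]],[[0,0,0],[0,0,0]]]' --hand 1 --force 60

```text
t: 6.95
ee_pos: [0.5095, -0.1748, 0.0456]
tool_rot: [[0.281, 0.96, -0.001], [0.96, -0.281, 0.001], [0.001, -0.001, -1.0]]
ft_force: [-2.3, 1.2, 5.9]
finger_gap: 0.19
finger_force: 58.5
```

Emit:
servo_tool --increments '[[[0.01,0,0],[0,0,0]],[[0.015,0,0],[0,0,0]],[[0.015,0,0],[0,0,0]],[[0.015,0,0],[0,0,0]],[[0.01,0,0],[0,0,0]],[[0,0,0],[0,0,0]]]'

```text
t: 7.45
ee_pos: [0.5294, -0.1083, 0.0456]
tool_rot: [[0.277, 0.961, 0.001], [0.961, -0.277, 0.004], [0.004, -0.0, -1.0]]
ft_force: [-2.0, 2.2, 7.8]
finger_gap: 0.191
finger_force: 59.3
```

Emit:
servo_tool --increments '[[[0.01,0,0],[0,0,0]],[[0.015,0,0],[0,0,0]],[[0.015,0,0],[0,0,0]],[[0.01,0,0],[0,0,0]],[[0.005,0,0],[0,0,0]],[[0,0,0],[0,0,0]],[[0,0,0],[0,0,0]]]'

```text
t: 8.03
ee_pos: [0.5446, -0.0573, 0.0456]
tool_rot: [[0.279, 0.96, 0.001], [0.96, -0.279, 0.002], [0.003, 0.0, -1.0]]
ft_force: [-2.0, 1.6, 6.7]
finger_gap: 0.189
finger_force: 59.2
```

```bash
python3 - <<'E'
from cell import r, vision
import cv2,numpy as np,pickle
w={n:vision.get_image(n) for n in("side","top","wrist")};pickle.dump(w,open("d1.pkl","wb"))
c=lambda n,y,x,s,W,H:cv2.resize(w[n]["image"][y:y+s,x:x+s],(W,H),interpolation=cv2.INTER_CUBIC)
cv2.imwrite("pics/h4.png",np.hstack([c("side",220,215,80,400,400),c("top",210,245,80,400,400)]))
s=r.state();print(s["ee_pos"],s["ft_force"],s["finger_gap"])
E
```

```text
[ 0.54453087 -0.05761698  0.04564821] [-1.58990296  2.32121094  7.66000815] 0.1901772744668317
```

View pics/h4.png

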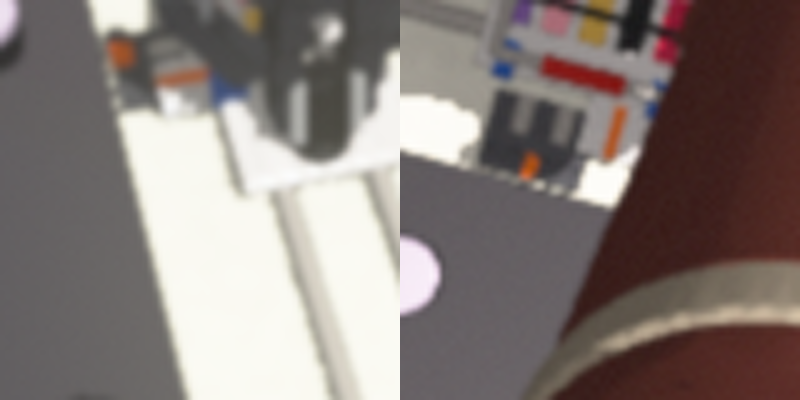

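The orange index is approaching the pointer. Top half: index tip (612,158), pointer (530,168). Side half: (160,80) and (121,50).

```bash
python3 - <<'E'
from h import *
ey=np.array([.2855,.958,0])
t=lambda x,y:(245+x/5-.4,210+y/5-.4); s=lambda x,y:(215+x/5-.4,220+y/5-.4)
it,nt,is_,ns=t(212,158),t(130,168),s(160,80),s(121,50)
for n,i,p in(("top",it,nt),("side",is_,ns)):
    a=onz(n,i,.034);b=onz(n,p,.028);print(n,a,b,(b-a)@ey)
a=tri(it,is_);b=tri(nt,ns);print(a,b,(b-a)@ey)
E
```

```text
top [0.50433541 0.00343604 0.034     ] [0.5014573 0.0360936 0.028    ] 0.03046424101925453
side [0.50364626 0.00372788 0.034     ] [0.49956783 0.03234673 0.028     ] 0.026252466708634636
[0.50397384 0.00357249 0.0340558 ] [0.50144595 0.03619488 0.02333762] 0.030530537199280124
```

Emit:
servo_tool --increments '[[[0.006,0,0],[0,0,0]],[[0.004,0,0],[0,0,0]],[[0.002,0,0],[0,0,0]],[[0,0,0],[0,0,0]]]'

```text
t: 8.52
ee_pos: [0.5478, -0.0467, 0.0456]
tool_rot: [[0.28, 0.96, 0.001], [0.96, -0.28, 0.001], [0.002, 0.001, -1.0]]
ft_force: [-2.4, 0.2, 6.3]
finger_gap: 0.186
finger_force: 59.2
```

Emit:
servo_tool --increments '[[[0.002,0,0],[0,0,0]],[[0.002,0,0],[0,0,0]],[[0,0,0],[0,0,0]]]'

```text
t: 8.77
ee_pos: [0.5486, -0.044, 0.0456]
tool_rot: [[0.281, 0.96, 0.001], [0.96, -0.281, 0.0], [0.0, 0.001, -1.0]]
ft_force: [-2.5, -0.7, 7.8]
finger_gap: 0.194
finger_force: 59.2
```

Emit:
servo_tool --increments '[[[0.002,0,0],[0,0,0]],[[0,0,0],[0,0,0]]]'

```text
t: 8.93
ee_pos: [0.5487, -0.0438, 0.0456]
tool_rot: [[0.282, 0.96, 0.0], [0.96, -0.282, -0.002], [-0.002, 0.001, -1.0]]
ft_force: [-3.4, -4.0, 7.9]
finger_gap: 0.188
finger_force: 59.2
```

Emit:
servo_tool --increments '[[[0.002,0,0],[0,0,0]],[[0,0,0],[0,0,0]]]'

```text
t: 9.1
ee_pos: [0.549, -0.0427, 0.0457]
tool_rot: [[0.283, 0.959, -0.0], [0.959, -0.283, -0.003], [-0.003, 0.001, -1.0]]
ft_force: [-3.9, -4.1, 7.8]
finger_gap: 0.188
finger_force: 59.3
```

Emit:
servo_tool --increments '[[[0.002,0,0],[0,0,0]],[[0,0,0],[0,0,0]]]'

```text
t: 9.27
ee_pos: [0.5499, -0.0397, 0.0457]
tool_rot: [[0.282, 0.959, 0.0], [0.959, -0.282, -0.001], [-0.001, 0.001, -1.0]]
ft_force: [-2.4, -2.0, 6.6]
finger_gap: 0.191
finger_force: 59.2
```

Emit:
servo_tool --increments '[[[0.002,0,0],[0,0,0]],[[0,0,0],[0,0,0]]]'

```text
t: 9.43
ee_pos: [0.551, -0.0361, 0.0456]
tool_rot: [[0.281, 0.96, 0.001], [0.96, -0.281, 0.001], [0.001, 0.001, -1.0]]
ft_force: [-2.4, 0.8, 6.6]
finger_gap: 0.19
finger_force: 59.2
```

Past the ridge. I'll continue into the notch in small steps.

Emit:
servo_tool --increments '[[[0.002,0,0],[0,0,0]],[[0,0,0],[0,0,0]]]'

```text
t: 9.6
ee_pos: [0.5521, -0.0324, 0.0456]
tool_rot: [[0.28, 0.96, 0.002], [0.96, -0.28, 0.003], [0.003, 0.001, -1.0]]
ft_force: [-1.6, 2.3, 6.7]
finger_gap: 0.188
finger_force: 59.2
```

Emit:
servo_tool --increments '[[[0.002,0,0],[0,0,0]],[[0,0,0],[0,0,0]]]'

```text
t: 9.77
ee_pos: [0.5526, -0.0307, 0.0456]
tool_rot: [[0.279, 0.96, 0.002], [0.96, -0.279, 0.002], [0.003, 0.001, -1.0]]
ft_force: [-1.1, 1.7, 5.6]
finger_gap: 0.191
finger_force: 59.2
```

Emit:
servo_tool --increments '[[[0.001,0,0],[0,0,0]],[[0,0,0],[0,0,0]],[[0,0,0],[0,0,0]]]'

```text
t: 10.02
ee_pos: [0.5526, -0.0306, 0.0456]
tool_rot: [[0.28, 0.96, 0.001], [0.96, -0.28, 0.001], [0.002, 0.001, -1.0]]
ft_force: [-1.5, 0.8, 6.9]
finger_gap: 0.191
finger_force: 59.2
```

```bash
python3 - <<'E'
from cell import r, vision
import cv2,numpy as np,pickle
w={n:vision.get_image(n) for n in("side","top","wrist")}
c=lambda n,y,x,s,W,H:cv2.resize(w[n]["image"][y:y+s,x:x+s],(W,H),interpolation=cv2.INTER_CUBIC)
cv2.imwrite("pics/h5.png",np.hstack([c("side",210,215,50,400,400),c("top",215,245,50,400,400)]))
for _ in range(4):
    vision.get_image("top");s=r.state();print(s["ee_pos"],s["ft_force"],s["finger_gap"])
E
```

```text
[ 0.5526216  -0.03067632  0.04563344] [-1.88733896 -1.2354254   6.31418056] 0.19123792093115033
[ 0.55264089 -0.03064175  0.04563685] [-1.98086955  0.9557889   7.38072301] 0.19736169540075182
[ 0.55259641 -0.03063823  0.04562572] [-2.07547385  0.5083239   6.86559193] 0.1881511506025211
[ 0.55262245 -0.030678    0.04562799] [-1.47491694  1.15827863  6.77017747] 0.19468470815654726
```

View pics/h5.png

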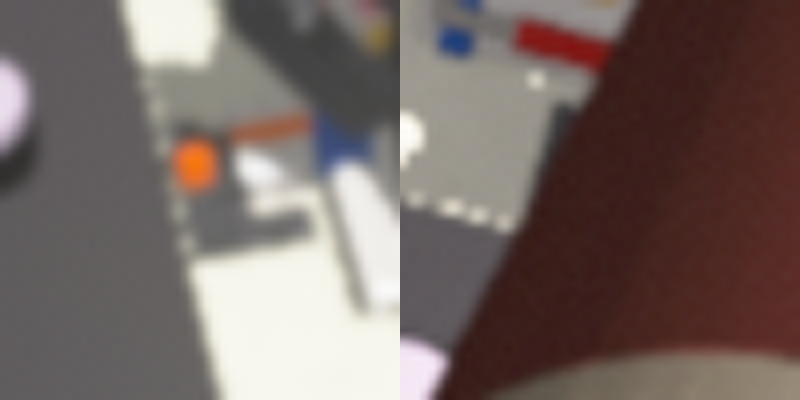

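Index line and pointer look level. I'll probe backward then forward to confirm the ball is seated.

Emit:
servo_tool --increments '[[[-0.0015,0,0],[0,0,0]],[[0,0,0],[0,0,0]],[[0,0,0],[0,0,0]]]'

```text
t: 10.62
ee_pos: [0.5525, -0.0311, 0.0456]
tool_rot: [[0.28, 0.96, 0.002], [0.96, -0.28, 0.003], [0.003, 0.001, -1.0]]
ft_force: [-0.5, 1.2, 5.9]
finger_gap: 0.191
finger_force: 59.2
```

Emit:
servo_tool --increments '[[[-0.001,0,0],[0,0,0]],[[0,0,0],[0,0,0]],[[0,0,0],[0,0,0]]]'

```text
t: 10.87
ee_pos: [0.5525, -0.0312, 0.0456]
tool_rot: [[0.279, 0.96, 0.002], [0.96, -0.279, 0.004], [0.004, 0.001, -1.0]]
ft_force: [-0.6, 4.0, 6.7]
finger_gap: 0.191
finger_force: 59.2
```

Emit:
servo_tool --increments '[[[0.002,0,0],[0,0,0]],[[0,0,0],[0,0,0]],[[0,0,0],[0,0,0]]]'

```text
t: 11.12
ee_pos: [0.5526, -0.0306, 0.0456]
tool_rot: [[0.28, 0.96, 0.001], [0.96, -0.28, 0.002], [0.002, 0.001, -1.0]]
ft_force: [-1.8, 0.6, 6.1]
finger_gap: 0.193
finger_force: 59.2
```

Emit:
servo_tool --increments '[[[0.001,0,0],[0,0,0]],[[0,0,0],[0,0,0]],[[0,0,0],[0,0,0]]]'

```text
t: 11.37
ee_pos: [0.5527, -0.0304, 0.0456]
tool_rot: [[0.28, 0.96, 0.001], [0.96, -0.28, 0.001], [0.001, 0.001, -1.0]]
ft_force: [-1.4, 0.2, 6.1]
finger_gap: 0.191
finger_force: 59.2
```

Held on both sides with about 1 mm of play, so it is seated. I'll centre in the play and hand in.

Emit:
servo_tool --increments '[[[-0.001,0,0],[0,0,0]],[[0,0,0],[0,0,0]],[[0,0,0],[0,0,0]],[[0,0,0],[0,0,0]],[[0,0,0],[0,0,0]],[[0,0,0],[0,0,0]]]'

```text
t: 11.87
ee_pos: [0.5526, -0.0308, 0.0457]
tool_rot: [[0.28, 0.96, 0.001], [0.96, -0.28, 0.002], [0.002, 0.001, -1.0]]
ft_force: [-2.1, 0.5, 7.7]
finger_gap: 0.193
finger_force: 59.2
```

```bash
python3 -c "
from cell import r
s=r.state();print(s['ee_pos'],s['ft_force'],s['finger_force']);print(r.sign_off())"
```

```text
[ 0.5525887  -0.0308199   0.04565128] [-2.09090647  0.50195345  7.69090891] 59.169836919754744
the job is handed in; nothing more can be done
None
```

The job is handed in at about 12 s: the retainer is down in its catch, the carriage sits in the notch at the orange pointer (it held with about 1 mm of play when I nudged it back and forth), and the gripper still holds the knob.

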